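# One stroke of hardener into the mixing tub

## Task

Slide the grey mixing tub along the bench, without lifting it, until it stands centred under the spout of the hardener pump (the blue one), and only then press the blue pump head all the way down and let it spring back up. Leave the tub standing under the blue spout, do not press the yellow resin pump, and leave the other loose things on the bench where they are.

Things in the scene. Friction and masses are not known exactly. Their poses are not given: they have to be found in the camera images.
- tub: grey round open mixing tub, empty, 90 mm across at the rim, 86 mm at the foot, 55 mm high, walls 3.5 mm, about 150 g; loose on the bench. Origin at the centre of its underside, z up.
- hardener: hardener pump bottle, bolted to the bench: white bottle with a blue band, blue collar and blue pump head. Origin at the centre of its foot on the bench, z up, spout towards its -x. Bottle 72 mm across, foot flange 80 mm across and 8 mm high; 222 mm to the top of the head.
- hardener_top (a point): centre of the flat round top (36 mm across) of the blue pump head, 222 mm above the bench when up; it goes straight down with the head, 20 mm at most. Its +x axis is that of the hardener bottle.
- hardener_spout (a point): mouth of the blue pump's spout: a bar 13 mm thick runs level from the head along the bottle's -x, then turns down to this mouth, 95 mm from the bottle's axis and 185 mm above the bench when up (it sinks with the head)
- hardener_head (a joint): blue hardener pump: stroke of its pump head, m: 0 = up at rest, grows as the head is pressed, 0.020 = fully down on its stop. A spring returns it by itself; pressing takes about 3 N at the start and 9 N at the bottom.
- resin: resin pump bottle, bolted to the bench: white bottle with a yellow band, yellow collar and yellow pump head. Origin at the centre of its foot on the bench, z up, spout towards its -x. Bottle 72 mm across, foot flange 80 mm across and 8 mm high; 222 mm to the top of the head; same shape as the hardener pump. The two stand left and right, either way round.
- resin_head (a joint): yellow resin pump: stroke of its pump head, m: 0 = up at rest, grows as the head is pressed, 0.020 = fully down on its stop. A spring returns it by itself; pressing takes about 3 N at the start and 9 N at the bottom. Not to be pressed.
- tape: bystander: green ring of tape lying flat, 100 mm across, 24 mm high. Origin at the centre of its underside.
- sander: bystander: wooden sanding block, 70 x 120 x 32 mm. Origin at the centre of its underside.
- fin: bystander: dark blue surfboard fin lying flat, 7 mm thick, about 133 x 114 mm. Origin on its underside near the middle of the base edge (110 mm long, along x); the fin extends to +y.
- brush: bystander: hand brush lying on the bench along its x, handle to -x. Origin on its underside near the middle.
- driver: bystander: screwdriver lying on the bench along its x, handle to -x. Origin on its underside near the middle.
- sparecup: bystander: white plastic cup, 76 mm across the rim, 70 mm high. Origin at the centre of its underside.

How it is judged:
On the way, in this order (a step that is already met when the one before it is completed fails the run):
1. the tub stands upright on the bench under the blue spout (centre within 25 mm of below the mouth), the blue head still up (horizontal distance between tub and hardener_spout below 0.025 m and value of joint hardener_head below 0.004 m and angle between tub's own z axis and vertical below 0.1 rad and height (world z) of tub below 0.008 m), for 0.2 s.
2. the blue head is pressed down at least 15 of its 20 mm, the tub below its spout (horizontal distance between tub and hardener_spout below 0.025 m and value of joint hardener_head above 0.015 m), for 0.1 s.
3. the blue head has sprung back up (within 4 mm) (value of joint hardener_head below 0.004 m), for 0.2 s.
At the end, for the whole second after the job is handed in: The tub stands still and upright (within 0.1 rad) on the bench with its centre within 25 mm, seen from above, of the blue spout's mouth, and the blue pump head is up again (within 4 mm) (all of step 1 and linear speed of tub below 0.01 m/s); the robot touches nothing.
It fails at once if the blue head is pressed more than 8 mm while the tub's centre is over 30 mm from below its spout (value of joint hardener_head above 0.008 m and horizontal distance between tub and hardener_spout above 0.03 m).
It fails at once if the yellow resin head is pressed more than 6 mm (value of joint resin_head above 0.006 m).
It fails at once if the tub is lifted more than 15 mm or tipped more than 0.4 rad (height (world z) of tub above 0.015 m or angle between tub's own z axis and vertical above 0.4 rad).
It fails at once if another loose thing is moved more than 30 mm (distance of any of tape, sander, fin, brush, driver, sparecup from where it was at the start of the episode above 0.03 m).
It also fails if it takes over 45 s, if anything falls off the work surface, if the arm or the gripper's body presses on something with over 40 N, if the wrist force passes 120 N, or if a joint passes its speed limit or range.

## Robot

A 6-joint arm with a two-finger parallel gripper is mounted at the origin on the work surface. World frame = base frame: x ahead of the robot, y to its left, z up, the work surface at z = 0. Lengths are in m, angles in rad, forces in N, time in s.
With the tool pointing down it reaches from about 0.35 to 0.975 m from the base axis. Payload 4.9 kg.
Tool frame: the origin (TCP) lies at the very end of the fingers, on their centre line; the grasp point (between the pads) lies 19 mm behind it; z points along the fingers, y is the line along which they close (so a half turn about z gives the same grasp; the last joint's range is limited). The gripper opens to 85 mm and grips with 20 to 120 N. Pads are 22 mm wide; open, the fingers measure 114 mm over their backs; the gripper's body (76 mm by 85 mm) begins 54 mm behind the grasp point. The pads swing forward as they close: fully open they stand 13 mm farther back than shut.
Start: joints at [-1.329, 0.053, 1.613, -0, 1.476, -0.119], TCP at [0.221, -0.585, 0.231] pointing down, gripper open.
Joint ranges: [-3.01, 3.01], [-1.01, 2.22], [0.06, 2.58], [-1.02, 4.17], [0.09, 2.62], [-3.14, 3.14]. Speed limits (rad/s): [2.57, 2.57, 3.14, 3.14, 3.14, 3.14].

## Interface

Orientations are given as a rotation vector (axis times angle).
In Python, from station import get_obs, optics, ctrl gives the robot as it stands.
- The arm moves only by the shell command python3 -m pendant 'ROWS' [FORCE]. ROWS is JSON, a list of rows, each a list of 3 entries, a list of its own where there are three numbers: the shift along the tool's x, y, z in mm, then the turn, a rotation vector about the tool's x, y, z in rad, then the opening, from 0 (shut) to 1 (fully open). A call has 1 to 12 rows; each row shifts and turns the commanded pose from where the row before left it, along the tool's axes as they then stand; what a row does not reach is not made up. A row lasts 1/12 s, in which the tool goes at most 41.7 mm and 7.16 degrees, less where a joint would pass 70% of its speed; a pose out of reach is approached as far as the arm can. A call is refused whole if a number of a shift passes 41.7 or a number of a turn 0.125, either way. A call with a gripper value outside its range is refused whole. The fingers move at their own pace and stop on an object; FORCE is the grip in N (left out, the last holds). Time passes only in rows, so rows that do not move let the fingers close. It gives the time, the measured TCP pose, the force, the opening and the grip force at its end, in the units of the state.
- get_obs(): the state, without advancing time (a new reading comes with each control period).
- optics.get_image(name): name is "side" or "top"; returns the picture (420x560x3 uint8, red, green, blue); there is no depth.
- optics.camera_model(name): a dict with "fx", "fy", "cx", "cy" (pixels), "cam_to_world" (4x4, takes a point from camera to world coordinates). Camera axes: x right, y up, looking along -z (the intrinsics and any distortion apply to the point x, -y, -z); pixel columns grow to the right and rows downward; lengths in m; the calibration is good to about 2 mm. A picture is of the moment at which its call begins. camera_model takes no time and is no camera call.
- ctrl.finish_job(): hands the job in; it is judged then, once.
The state is a dict: "t": time; "q": joint angles; "dq": joint speeds; "effort": joint torques, N m; "tool_pos": TCP position; "tool_rot": TCP orientation; "contact_force": force on the tool from outside, world axes, zero at the start; "wrist_torque": the same for the moment, N m; "opening": finger opening in m; "grip_force": force on a finger pad.
Only numpy, scipy, OpenCV 4.12 (cv2) and the standard library are available. Lean on these libraries where they do the work, as an engineer would, in place of code of your own. Each camera call takes 0.05 s, during which the arm holds its last target. There are 200 camera calls.

## Working session

There is one attempt and no reset: what is moved stays moved. The work goes in short steps, Python scripts to look and compute and a shell command to move; the robot and the scene stay as the last step left them, time stands still between calls to the robot, and variables do not carry over. Pictures are saved under pics/ and viewed, at most 10 in all, crops included, and the job is handed in when it is done.

```bash
ls; mkdir -p pics
python3 - <<'E'
from station import get_obs, optics
import cv2, numpy as np
o=get_obs(); print(o)
for n in ("top","side"):
    im=optics.get_image(n); cv2.imwrite(f"pics/{n}0.png",im[:,:,::-1]); m=optics.camera_model(n); print(n,{k:(np.round(v,4).tolist() if not isinstance(v,str) else v) for k,v in m.items()})
E
```

```text
pics
{'t': 0.0, 'q': array([-1.32899935e+00,  5.33658038e-02,  1.61430162e+00, -2.14781932e-05,
        1.47598195e+00, -1.19042930e-01]), 'dq': array([ 0.00059557,  0.00036256, -0.0002223 ,  0.00012508,  0.00129817,
        0.00036095]), 'effort': array([-1.28321317e-04, -3.93681908e+01, -3.70176816e+01, -1.00142590e-04,
        7.06133345e-03,  1.39888400e-05]), 'tool_pos': array([ 0.22048224, -0.58415353,  0.23005291]), 'tool_rot': array([-3.08858082e+00, -5.63370982e-01,  2.31534760e-04]), 'contact_force': array([-0.88159138, -0.02633855, -0.07468997]), 'wrist_torque': array([ 0.01286255,  0.02514088, -0.00575795]), 'grip_force': 0.0, 'opening': 0.08544368815556055}
top {'fx': 395.4185, 'fy': 395.4185, 'cx': 277.014, 'cy': 205.2501, 'cam_to_world': [[0.0191, 0.9971, -0.0743, 0.4434], [-0.9997, 0.0181, -0.0138, -0.0288], [-0.0124, 0.0746, 0.9971, 1.3671], [0.0, 0.0, 0.0, 1.0]]}
side {'fx': 415.8532, 'fy': 415.8532, 'cx': 284.1411, 'cy': 212.3963, 'cam_to_world': [[-0.9351, 0.238, -0.2628, 0.2562], [-0.3542, -0.5956, 0.721, 0.7848], [0.0151, 0.7672, 0.6412, 0.8449], [0.0, 0.0, 0.0, 1.0]]}
```

View pics/top0.png

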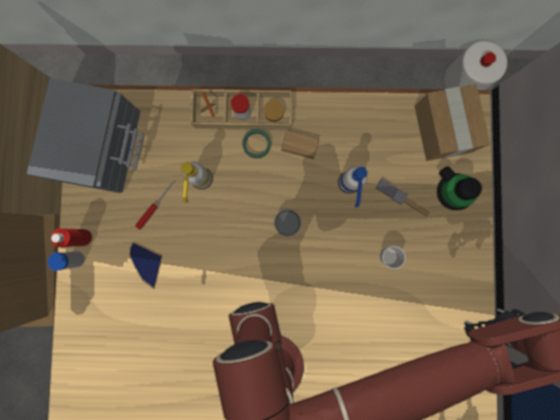

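View pics/side0.png

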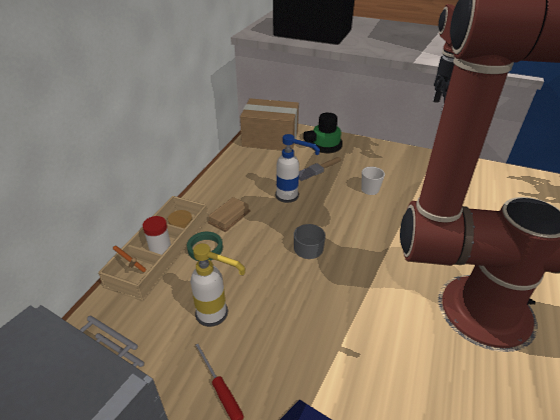

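The top view shows the tub at (287,222), the blue head at about (360,173) with its spout mouth near (359,205), the yellow pump at (188,170), the cup at (393,257) and the brush at (403,196). The side view shows the tub at (309,241), the blue head at (288,140) and the spout tip near (317,150).

```bash
cat > h.py <<'E'
import numpy as np, cv2
from station import get_obs, optics
def ray(n,u,v):
    m=optics.camera_model(n); T=np.array(m["cam_to_world"])
    d=np.array([(u-m["cx"])/m["fx"],-(v-m["cy"])/m["fy"],-1]); return T[:3,3],T[:3,:3]@d
def plane(n,u,v,z):
    c,d=ray(n,u,v); return (c+d*(z-c[2])/d[2])[:2]
def proj(n,p):
    m=optics.camera_model(n); T=np.array(m["cam_to_world"]); q=T[:3,:3].T@(np.array(p)-T[:3,3])
    return m["cx"]+m["fx"]*q[0]/-q[2], m["cy"]-m["fy"]*q[1]/-q[2]
E
python3 - <<'E'
from h import *
a=cv2.imread("pics/top0.png"); b=cv2.imread("pics/side0.png")
c1=cv2.resize(a[150:260,255:425],None,fx=4.5,fy=4.5,interpolation=cv2.INTER_CUBIC)[:, :765]
c2=cv2.resize(b[125:265,260:400],None,fx=4,fy=4,interpolation=cv2.INTER_CUBIC)
cv2.imwrite("pics/c1.png",c1); cv2.imwrite("pics/c2.png",c2)
hs=cv2.cvtColor(a,cv2.COLOR_BGR2HSV)
m=cv2.inRange(hs,(100,150,60),(125,255,255)); m[:, :330]=0; m[:,385:]=0; m[:150]=0; m[230:]=0
ys,xs=np.nonzero(m); print("blue",len(xs),xs.min(),xs.max(),ys.min(),ys.max())
for y in range(ys.min(),ys.max()+1): r=xs[ys==y]; print(y,r.min() if len(r) else '',r.max() if len(r) else '',end='; ')
# tub
print(hs[222,287],hs[215,280],hs[222,310])
m=(hs[...,1]<60).astype(np.uint8)*255; m[:,:262]=0;m[:,315:]=0;m[:200]=0;m[245:]=0
cs,_=cv2.findContours(m,0,1); c=max(cs,key=cv2.contourArea); print("tub",cv2.boundingRect(c),cv2.minEnclosingCircle(c),cv2.contourArea(c))
E
```

```text
blue 164 353 365 168 205
168 359 363; 169 358 364; 170 357 364; 171 356 365; 172 354 365; 173 354 365; 174 353 365; 175 353 364; 176 353 363; 177 354 362; 178 354 361; 179 356 360; 180 358 360; 181 359 360; 182 359 360; 183 359 360; 184 359 360; 185 359 360; 186 359 360; 187 359 360; 188 359 360; 189 358 359; 190 358 359; 191 358 359; 192 358 359; 193 358 359; 194 358 359; 195 358 359; 196 358 359; 197 358 359; 198 358 359; 199 358 358; 200 358 358; 201 357 358; 202 357 358; 203 357 358; 204 356 358; 205 356 357; [90  4 72] [105   6  82] [ 19  97 126]
tub (275, 209, 26, 27) ((287.122314453125, 222.10086059570312), 13.271751403808594) 507.0
```

View pics/c1.png

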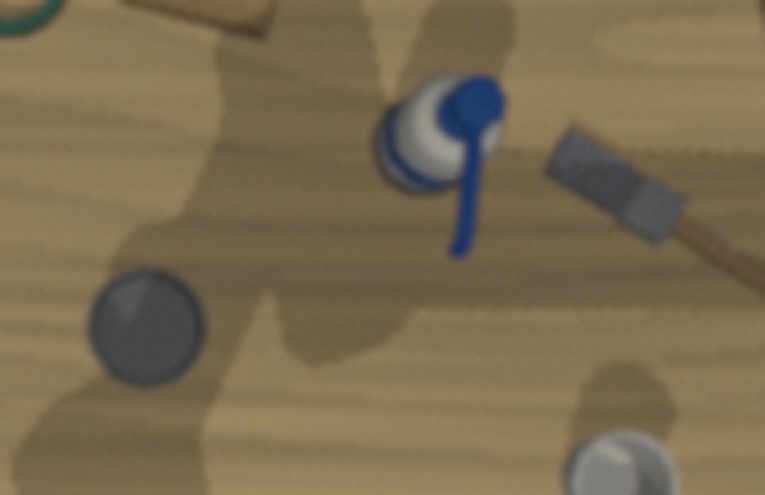

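View pics/c2.png

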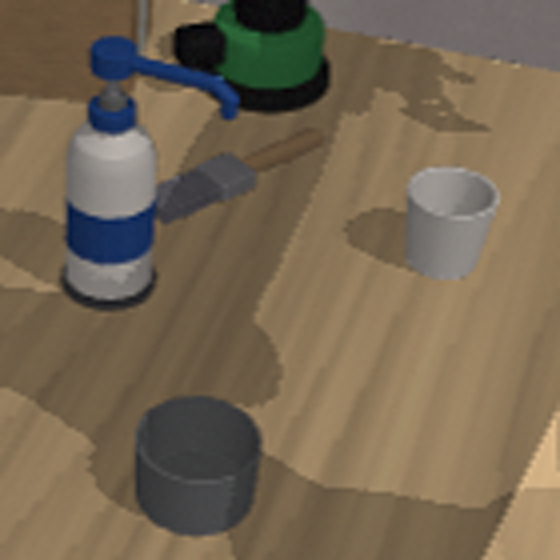

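The crops show the blue head disc centred at about (360.8,172.5) and the spout tip at about (357,204.5) in the top view. In the side view the head top is at about (288,137) and the spout mouth at about (317,153).

Run:
```python
from h import *
H=plane("top",360.8,172.5,.222); print("head top",H,"side:",plane("side",287.5,136.5,.222))
for z in(.185,.2): print("tip",z,plane("top",356.9,204.5,z))
print("tip side",plane("side",317,153.5,.185))
A=plane("top",357.9,201,.2);B=plane("top",359.5,181,.2);d=(A-B)/np.linalg.norm(A-B);print("dir",d,"spout",H+.095*d)
T=plane("top",287.1,222.1,.055);print("tub rim",T)
print("cup",plane("top",393,257,.07),"brush corner",plane("top",255+545/4.5,150+165/4.5,.03), plane("top",255+660/4.5,150+245/4.5,.02))
s=H+.095*d; print([proj(n,[*s,.185]) for n in("top","side")],[proj(n,[*H,.222]) for n in("top","side")],proj("side",[*T,.055]))
o=get_obs()
from scipy.spatial.transform import Rotation as R
print(R.from_rotvec(o["tool_rot"]).as_matrix().round(3))
```

```text
head top [ 0.62887996 -0.25528103] side: [ 0.62741599 -0.2501535 ]
tip 0.185 [ 0.53808669 -0.2512913 ]
tip 0.2 [ 0.53688499 -0.24846755]
tip side [ 0.53258624 -0.25008004]
dir [-0.99716315  0.07527051] spout [ 0.53414946 -0.24813033]
tub rim [ 0.48576433 -0.04513119]
cup [ 0.37848297 -0.39052302] brush corner [ 0.61236982 -0.34522835] [ 0.55425661 -0.43433285]
[(np.float64(355.8348976574886), np.float64(205.79340106107747)), (np.float64(316.305084980401), np.float64(153.71728222190652))] [(np.float64(360.80000000000007), np.float64(172.5)), (np.float64(287.6380955218896), np.float64(135.6139566496361))] (np.float64(308.1838139801646), np.float64(232.76166420873508))
[[ 0.936  0.353 -0.   ]
 [ 0.353 -0.936  0.002]
 [ 0.    -0.002 -1.   ]]
```

Plan: push the tub with a half-open two-finger fork, leaned back so the gripper body clears the spout. First I go behind the tub, on its +y side.

```bash
python3 -m pendant '[[[22.5,-25,0],[0,0,0],0.6],[[22.5,-25,0],[0,0,0],0.6],[[22.5,-25,0],[0,0,0],0.6],[[22.5,-25,0],[0,0,0],0.6],[[22.5,-25,0],[0,0,0],0.6],[[22.5,-25,0],[0,0,0],0.6],[[22.5,-25,0],[0,0,0],0.6],[[22.5,-25,0],[0,0,0],0.6],[[22.5,-25,0],[0,0,0],0.6],[[22.5,-25,0],[0,0,0],0.6]]'
python3 -m pendant '[[[22.5,-25,0],[0,0,0],0.6],[[22.5,-25,0],[0,0,0],0.6],[[22.5,-25,0],[0,0,0],0.6],[[22.5,-25,0],[0,0,0],0.6],[[22.5,-25,0],[0,0,0],0.6],[[22.5,-25,0],[0,0,0],0.6],[[22.5,-25,0],[0,0,0],0.6],[[22.5,-25,0],[0,0,0],0.6],[[22.5,-25,0],[0,0,0],0.6],[[22.5,-25,0],[0,0,0],0.6]]'
python3 -m pendant '[[[0,0,0],[0,0,-0.12],0.6],[[0,0,0],[0,0,-0.12],0.6],[[0,0,0],[0,0,-0.12],0.6],[[0,0,0],[0,0,-0.12],0.6],[[0,0,0],[0,0,-0.12],0.6],[[0,0,0],[0,0,-0.12],0.6],[[0,0,0],[0,0,-0.12],0.6],[[0,0,0],[0,0,-0.12],0.6],[[0,0,0],[0,0,-0.12],0.6],[[0,0,0],[0,0,-0.12],0.6],[[0,0,0],[0,0,-0.12],0.6],[[0,0,0],[0,0,-0.12],0.6]]'
python3 -m pendant '[[[0,0,0],[0,-0.11,0],0.6],[[0,0,0],[0,-0.11,0],0.6],[[0,0,0],[0,-0.11,0],0.6],[[0,0,0],[0,-0.11,0],0.6],[[0,0,0],[0,0,0],0.6],[[0,0,0],[0,0,0],0.6]]'
python3 - <<'E'
from h import *
from scipy.spatial.transform import Rotation as R
o=get_obs(); print(o["t"],o["tool_pos"],o["opening"],o["q"]); print(R.from_rotvec(o["tool_rot"]).as_matrix().round(3))
E
```

```text
t: 0.93
tool_pos: [0.3429, -0.2697, 0.2308]
tool_rot: [-3.09, -0.563, 0.0]
contact_force: [0.5, -0.0, -0.0]
opening: 0.0517
grip_force: 0.0
t: 1.77
tool_pos: [0.4652, 0.0437, 0.2309]
tool_rot: [3.09, 0.564, -0.0]
contact_force: [0.9, 0.1, 0.3]
opening: 0.0514
grip_force: 0.0
t: 2.77
tool_pos: [0.4648, 0.0419, 0.2307]
tool_rot: [-1.944, -2.467, 0.001]
contact_force: [-0.6, 0.2, 0.1]
opening: 0.0514
grip_force: 0.0
t: 3.27
tool_pos: [0.4644, 0.043, 0.2301]
tool_rot: [1.72, 2.176, -0.386]
contact_force: [0.4, -0.6, -0.2]
opening: 0.0512
grip_force: 0.0
3.2667 [0.4644141  0.0429701  0.23006856] 0.051206355903789684 [ 0.18740893 -0.32731214  2.0022891  -0.44077533  1.45955509  0.00233944]
[[-0.21   0.973  0.096]
 [ 0.881  0.231 -0.413]
 [-0.424 -0.002 -0.906]]
```

```bash
python3 -m pendant '[[[11.5,0,24.7],[0,0,0],0.6],[[11.5,0,24.7],[0,0,0],0.6],[[11.5,0,24.7],[0,0,0],0.6],[[11.5,0,24.7],[0,0,0],0.6],[[11.5,0,24.7],[0,0,0],0.6],[[11.5,0,24.7],[0,0,0],0.6],[[11.5,0,24.7],[0,0,0],0.6],[[11.5,0,24.7],[0,0,0],0.6],[[0,0,0],[0,0,0],0.6],[[0,0,0],[0,0,0],0.6]]'
python3 -m pendant '[[[-9,0,4.2],[0,0,0],0.6],[[-9,0,4.2],[0,0,0],0.6],[[-9,0,4.2],[0,0,0],0.6],[[-9,0,4.2],[0,0,0],0.6],[[-6,0,2.8],[0,0,0],0.6],[[-6,0,2.8],[0,0,0],0.6],[[-6,0,2.8],[0,0,0],0.6],[[-6,0,2.8],[0,0,0],0.6],[[-6,0,2.8],[0,0,0],0.6],[[-6,0,2.8],[0,0,0],0.6],[[0,0,0],[0,0,0],0.6]]'
python3 - <<'E'
from h import *
o=get_obs(); p=o["tool_pos"]
T=np.array([.4858,-.0451]); s=np.array([.534,-.249])
for n in("top","side"): cv2.imwrite(f"pics/{n}1.png",optics.get_image(n)[:,:,::-1])
a=cv2.imread("pics/top1.png")[130:290,215:405]; b=cv2.imread("pics/side1.png")[125:285,235:425]
cv2.imwrite("pics/p1.png",cv2.resize(np.hstack([a,b]),None,fx=2.1,fy=2.1,interpolation=cv2.INTER_CUBIC))
print(p, p[:2]-s)
E
```

```text
t: 4.1
tool_pos: [0.4644, 0.0399, 0.0125]
tool_rot: [1.725, 2.172, -0.389]
contact_force: [0.0, -0.1, 0.6]
opening: 0.0513
grip_force: 0.0
t: 5.02
tool_pos: [0.4836, -0.0374, 0.0136]
tool_rot: [1.722, 2.171, -0.386]
contact_force: [-0.1, -0.3, 0.5]
opening: 0.0511
grip_force: 0.0
[ 0.48363477 -0.03738529  0.01363131] [-0.05036523  0.21161471]
```

View pics/p1.png

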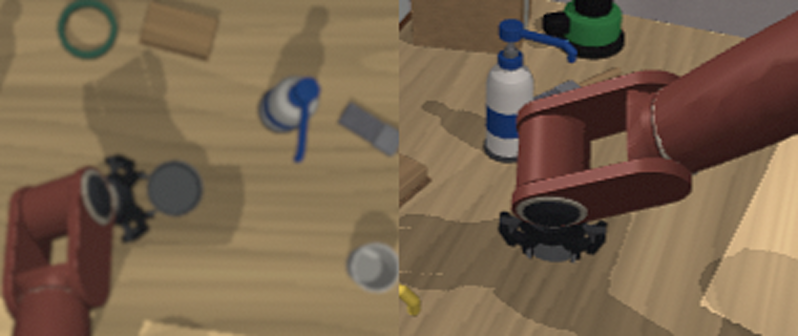

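The picture shows the tub cradled by the fork at top-view pixel (297,219), upright, and the leaning gripper body well clear.

```bash
cat >> h.py <<'E'
def tub(a,x0,x1,y0=190,y1=245):
    hs=cv2.cvtColor(a,cv2.COLOR_BGR2HSV); m=((hs[...,1]<60)&(hs[...,2]>55)).astype(np.uint8)*255
    k=np.zeros_like(m); k[y0:y1,x0:x1]=m[y0:y1,x0:x1]
    k=cv2.morphologyEx(k,cv2.MORPH_OPEN,np.ones((9,9),np.uint8))
    c=max(cv2.findContours(k,0,1)[0],key=cv2.contourArea); (u,v),r=cv2.minEnclosingCircle(c); return u,v,r,plane("top",u,v,.055)
E
python3 -c "
from h import *
print(tub(cv2.imread('pics/top0.png'),260,330),tub(cv2.imread('pics/top1.png'),280,330)); print(plane('top',297.4,219,.055))"
```

```text
(287.1571350097656, 222.1571502685547, 13.205862045288086, array([ 0.48557845, -0.04532385])) (297.2767333984375, 219.0819549560547, 13.700749397277832, array([ 0.49640172, -0.07870168]))
[ 0.4966812 -0.0791061]
```

```bash
python3 -m pendant '[[[-10,-0.2,4.7],[0,0,0],0.6],[[-10,-0.2,4.7],[0,0,0],0.6],[[-10,-0.2,4.7],[0,0,0],0.6],[[-10,-0.2,4.7],[0,0,0],0.6],[[-10,-0.2,4.7],[0,0,0],0.6],[[-10,-0.2,4.7],[0,0,0],0.6],[[-10,-0.2,4.7],[0,0,0],0.6],[[-10,-0.2,4.7],[0,0,0],0.6],[[-10,-0.2,4.7],[0,0,0],0.6],[[-10,-0.2,4.7],[0,0,0],0.6],[[-10,-0.2,4.7],[0,0,0],0.6],[[-10,-0.2,4.7],[0,0,0],0.6]]'
python3 -m pendant '[[[0,0,0],[0,0,0],0.6],[[0,0,0],[0,0,0],0.6]]'
python3 - <<'E'
from h import *
o=get_obs(); p=o["tool_pos"]
s=np.array([.534,-.249])
for n in("top","side"): cv2.imwrite(f"pics/{n}2.png",optics.get_image(n)[:,:,::-1])
top=cv2.imread("pics/top2.png")
a=top[150:250,285:405]; b=cv2.imread("pics/side2.png")[115:215,255:375]
cv2.imwrite("pics/p2.png",cv2.resize(np.hstack([a,b]),None,fx=3.3,fy=3.3,interpolation=cv2.INTER_CUBIC))
print(p, s-p[:2]); print(tub(top,325,380,192,235))
E
```

```text
t: 6.12
tool_pos: [0.5115, -0.1671, 0.0136]
tool_rot: [1.722, 2.172, -0.385]
contact_force: [-0.2, 0.2, 0.4]
opening: 0.0513
grip_force: 0.4
t: 6.28
tool_pos: [0.5117, -0.1668, 0.014]
tool_rot: [1.723, 2.17, -0.385]
contact_force: [0.4, 0.8, 0.1]
opening: 0.0512
grip_force: 0.0
[ 0.51166651 -0.1667941   0.01401214] [ 0.02233349 -0.0822059 ]
(337.0, 212.0, 14.14223575592041, array([ 0.52234963, -0.2100218 ]))
```

View pics/p2.png

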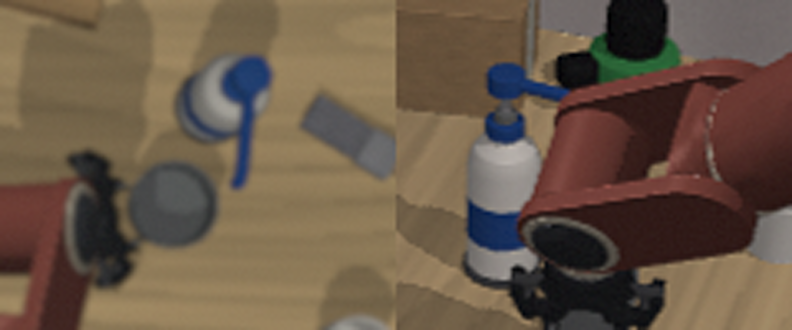

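The tub is at top-view pixel (337.7,212), upright, with about 41 mm to go; the flange and fingers stay clear of the spout and bottle.

```bash
python3 -m pendant '[[[-4.5,0.3,2.1],[0,0,0],0.6],[[-4.5,0.3,2.1],[0,0,0],0.6],[[-4.5,0.3,2.1],[0,0,0],0.6],[[-4.5,0.3,2.1],[0,0,0],0.6],[[-4.5,0.3,2.1],[0,0,0],0.6],[[-4.5,0.3,2.1],[0,0,0],0.6],[[-4.5,0.3,2.1],[0,0,0],0.6],[[-4.5,0.3,2.1],[0,0,0],0.6],[[0,0,0],[0,0,0],0.6]]'
python3 -m pendant '[[[10,0,-4.7],[0,0,0],0.6],[[20,0,-9.4],[0,0,0],0.6],[[30,0,-14],[0,0,0],0.6],[[30,0,-14],[0,0,0],0.6],[[0,0,0],[0,0,0],0.6]]'
python3 - <<'E'
from h import *
from scipy.spatial.transform import Rotation as R
o=get_obs(); print(o["tool_pos"],o["q"]); print(R.from_rotvec(o["tool_rot"]).as_matrix().round(3))
for n in("top","side"): cv2.imwrite(f"pics/{n}3.png",optics.get_image(n)[:,:,::-1])
top=cv2.imread("pics/top3.png")
a=top[150:250,285:405]; b=cv2.imread("pics/side3.png")[115:215,255:375]
cv2.imwrite("pics/p3.png",cv2.resize(np.hstack([a,b]),None,fx=3.3,fy=3.3,interpolation=cv2.INTER_CUBIC))
print(tub(top,325,385,192,235))
E
```

```text
t: 7.13
tool_pos: [0.5232, -0.2052, 0.0142]
tool_rot: [1.722, 2.17, -0.385]
contact_force: [0.5, -0.9, -0.2]
opening: 0.0508
grip_force: 0.0
t: 7.55
tool_pos: [0.4984, -0.1029, 0.0126]
tool_rot: [1.718, 2.177, -0.384]
contact_force: [0.4, 0.1, 0.2]
opening: 0.0511
grip_force: 0.0
[ 0.4983512  -0.10293639  0.01261754] [-0.1316067  -0.01393371  2.1310402  -0.5182269   0.92838998 -0.07070082]
[[-0.21   0.973  0.097]
 [ 0.881  0.232 -0.413]
 [-0.424 -0.001 -0.906]]
(347.3074035644531, 208.25802612304688, 13.515456199645996, array([ 0.5354153 , -0.24406334]))
```

View pics/p3.png

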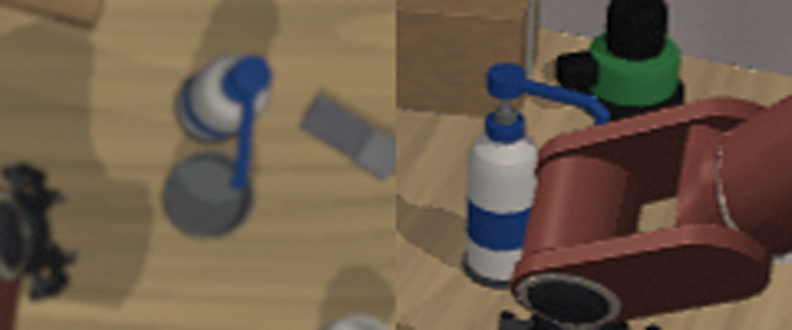

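The tub stands under the spout at top-view pixel (347.5,208.5), about 5 mm from centre, upright, and the pump head is still up. Next: raise, straighten and shut the fingers.

```bash
python3 -m pendant '[[[-12.3,0,-26.3],[0,0,0],0.6],[[-12.3,0,-26.3],[0,0,0],0.6],[[-12.3,0,-26.3],[0,0,0],0],[[-12.3,0,-26.3],[0,0,0],0],[[-12.3,0,-26.3],[0,0,0],0],[[-12.3,0,-26.3],[0,0,0],0],[[-12.3,0,-26.3],[0,0,0],0],[[-12.3,0,-26.3],[0,0,0],0],[[-12.3,0,-26.3],[0,0,0],0],[[-12.3,0,-26.3],[0,0,0],0]]'
python3 -m pendant '[[[0,0,0],[0,0.11,0],0],[[0,0,0],[0,0.11,0],0],[[0,0,0],[0,0.11,0],0],[[0,0,0],[0,0.11,0],0],[[0,0,0],[0,0,0],0],[[0,0,0],[0,0,0],0]]'
python3 - <<'E'
from h import *
from scipy.spatial.transform import Rotation as R
o=get_obs(); M=R.from_rotvec(o["tool_rot"]).as_matrix(); print(o["tool_pos"],M.round(3),o["opening"])
print((M.T@(np.array([.6282,-.2530,.25])-o["tool_pos"])*1000).round(1))
E
```

```text
t: 8.48
tool_pos: [0.4997, -0.1074, 0.3058]
tool_rot: [1.723, 2.17, -0.385]
contact_force: [-0.3, 1.0, 0.7]
opening: 0.0002
grip_force: 0.0
t: 8.98
tool_pos: [0.4999, -0.1085, 0.3039]
tool_rot: [1.956, 2.457, -0.002]
contact_force: [-1.0, -0.3, 0.4]
opening: 0.0001
grip_force: 0.0
[ 0.49994379 -0.10850936  0.30386732] [[-0.225  0.974 -0.   ]
 [ 0.974  0.225 -0.002]
 [-0.002 -0.    -1.   ]] 0.0001066861776103672
[-169.5   92.6   54.1]
```

```bash
python3 -m pendant '[[[-17,9.3,0],[0,0,0],0],[[-17,9.3,0],[0,0,0],0],[[-17,9.3,0],[0,0,0],0],[[-17,9.3,0],[0,0,0],0],[[-17,9.3,0],[0,0,0],0],[[-17,9.3,0],[0,0,0],0],[[-17,9.3,0],[0,0,0],0],[[-17,9.3,0],[0,0,0],0],[[-17,9.3,0],[0,0,0],0],[[-17,9.3,0],[0,0,0],0],[[0,0,0],[0,0,0],0],[[0,0,0],[0,0,0],0]]'
python3 -m pendant '[[[0,0,20],[0,0,0],0],[[0,0,20],[0,0,0],0],[[0,0,14],[0,0,0],0],[[0,0,10],[0,0,0],0],[[0,0,0],[0,0,0],0],[[0,0,0],[0,0,0],0]]'
python3 - <<'E'
from h import *
o=get_obs(); print(o["tool_pos"])
for n in("top","side"): cv2.imwrite(f"pics/{n}4.png",optics.get_image(n)[:,:,::-1])
a=cv2.imread("pics/top4.png")[130:250,285:425]; b=cv2.imread("pics/side4.png")[95:215,245:385]
cv2.imwrite("pics/p4.png",cv2.resize(np.hstack([a,b]),None,fx=2.8,fy=2.8,interpolation=cv2.INTER_CUBIC))
E
```

```text
t: 9.98
tool_pos: [0.6294, -0.2504, 0.3032]
tool_rot: [-1.951, -2.462, 0.002]
contact_force: [-0.4, 0.8, 0.5]
opening: 0.0002
grip_force: 0.0
t: 10.48
tool_pos: [0.6289, -0.2505, 0.2396]
tool_rot: [-1.951, -2.461, 0.001]
contact_force: [-0.3, -0.0, 0.4]
opening: 0.0003
grip_force: 0.0
[ 0.62891608 -0.2504672   0.23957338]
```

View pics/p4.png

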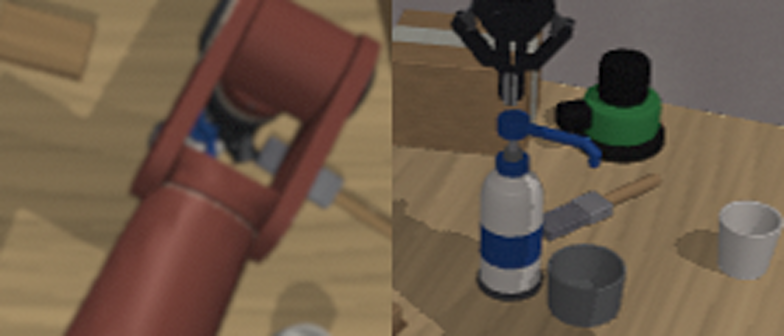

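The side view shows the shut fingers centred just above the blue head and the tub under the spout. Now I press.

```bash
python3 -m pendant '[[[0,0,6],[0,0,0],0],[[0,0,6],[0,0,0],0],[[0,0,5],[0,0,0],0],[[0,0,3],[0,0,0],0],[[0,0,3],[0,0,0],0],[[0,0,3],[0,0,0],0],[[0,0,3],[0,0,0],0],[[0,0,3],[0,0,0],0],[[0,0,2],[0,0,0],0],[[0,0,0],[0,0,0],0]]'
python3 -m pendant '[[[0,0,2],[0,0,0],0],[[0,0,1],[0,0,0],0],[[0,0,0],[0,0,0],0],[[0,0,0],[0,0,0],0]]'
```

```text
t: 11.42
tool_pos: [0.6293, -0.2511, 0.2069]
tool_rot: [1.952, 2.461, -0.0]
contact_force: [-3.4, 1.1, 6.7]
opening: -0.0001
grip_force: 3.6
t: 11.75
tool_pos: [0.6293, -0.2511, 0.2046]
tool_rot: [1.951, 2.461, -0.0]
contact_force: [-3.4, 1.2, 7.9]
opening: -0.0002
grip_force: 3.9
```

```bash
python3 -m pendant '[[[0,0,1.5],[0,0,0],0],[[0,0,1],[0,0,0],0],[[0,0,0],[0,0,0],0],[[0,0,0],[0,0,0],0]]'; python3 -m pendant '[[[0,0,1],[0,0,0],0],[[0,0,0.5],[0,0,0],0],[[0,0,0],[0,0,0],0],[[0,0,0],[0,0,0],0]]'
```

```text
t: 12.08
tool_pos: [0.6293, -0.2511, 0.2024]
tool_rot: [1.951, 2.461, -0.0]
contact_force: [-3.0, 1.6, 9.2]
opening: 0.0
grip_force: 4.3
t: 12.42
tool_pos: [0.6294, -0.2511, 0.202]
tool_rot: [1.951, 2.461, -0.0]
contact_force: [-5.7, 2.7, 11.5]
opening: 0.0
grip_force: 5.8
```

On the stop: the force jumped and z is 0.202. I release straight up.

```bash
python3 -m pendant '[[[0,0,-4],[0,0,0],0],[[0,0,-4],[0,0,0],0],[[0,0,-4],[0,0,0],0],[[0,0,-6],[0,0,0],0],[[0,0,-10],[0,0,0],0],[[0,0,-20],[0,0,0],0],[[0,0,-25],[0,0,0],0],[[0,0,-25],[0,0,0],0]]'
python3 -m pendant '[[[25,0,0],[0,0,0],0],[[30,0,0],[0,0,0],0],[[30,0,0],[0,0,0],0],[[30,0,0],[0,0,0],0],[[30,0,0],[0,0,0],0],[[30,0,0],[0,0,0],0],[[25,0,0],[0,0,0],0],[[0,0,0],[0,0,0],0],[[0,0,0],[0,0,0],0],[[0,0,0],[0,0,0],0]]'
python3 - <<'E'
from h import *
o=get_obs(); print(o["tool_pos"],abs(o["dq"]).max())
for n in("top","side"): cv2.imwrite(f"pics/{n}5.png",optics.get_image(n)[:,:,::-1])
a=cv2.imread("pics/top5.png")[130:250,285:425]; b=cv2.imread("pics/side5.png")[95:215,245:385]
cv2.imwrite("pics/p5.png",cv2.resize(np.hstack([a,b]),None,fx=2.8,fy=2.8,interpolation=cv2.INTER_CUBIC))
E
```

```text
t: 13.08
tool_pos: [0.6287, -0.2507, 0.2963]
tool_rot: [-1.95, -2.459, 0.001]
contact_force: [0.7, 0.5, -0.6]
opening: 0.0001
grip_force: 0.0
t: 13.92
tool_pos: [0.5837, -0.0566, 0.2967]
tool_rot: [1.952, 2.462, -0.001]
contact_force: [-0.4, 0.1, -1.1]
opening: -0.0002
grip_force: 0.0
[ 0.58370679 -0.05660716  0.29667037] 0.01792267106778646
```

View pics/p5.png

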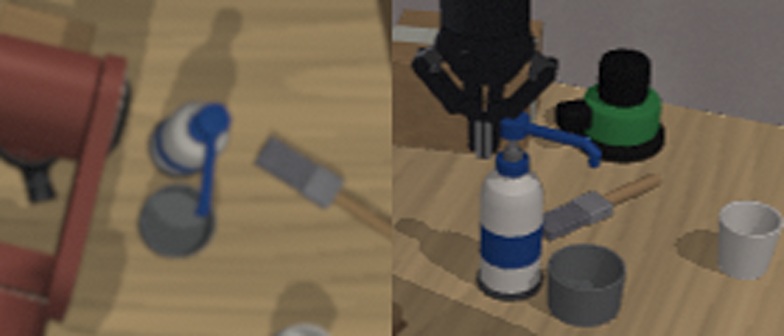

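The blue head is back up at its earlier pixel position, the tub is unmoved under the spout (top crop (176,221)), and the arm is clear of everything.

```bash
python3 -c "
from station import ctrl
print(ctrl.finish_job())"
```

```text
the job is handed in; nothing more can be done
None
```

I slid the tub to within about 5 mm of centre under the blue spout, pressed the blue pump to its stop and let it spring back, then handed the job in at about 14 s; no verdict came back.

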